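Open the assortment case and lay the long plate in it

ROBOT

A 6-joint arm with a two-finger parallel gripper is mounted at the origin on the work surface. World frame = base frame: x ahead of the robot, y to its left, z up, the work surface at z = 0. Lengths are in m, angles in degrees, forces in N, time in s.
With the tool pointing down it reaches from about 0.275 to 0.85 m from the base axis. Payload 5.2 kg.
Tool frame: the origin (TCP) lies on the front face of the gripper's body, between the roots of the fingers; the fingertips stand 73 mm ahead of it and the grasp point (between the pads) lies 54 mm ahead of it (hold_point_z is the distance from the TCP to the grasp point, in m); z points along the fingers, y is the line along which they close (so a half turn about z gives the same grasp; the last joint's range is limited). The gripper opens to 85 mm and grips with 20 to 120 N. Pads are 22 mm wide; open, the fingers measure 114 mm over their backs; the gripper's body (76 mm by 85 mm) begins 54 mm behind the grasp point. The pads swing forward as they close: fully open they stand 13 mm farther back than shut.
Start: joints at [-82.609, 14.817, 87.949, -0, 77.235, -11.62], TCP at [0.179, -0.52, 0.304] pointing down, gripper open.
Joint ranges: [-179.93, 179.93], [-52.35, 119.4], [10.71, 147.94], [-69.91, 249.91], [12.55, 155.21], [-178.61, 178.61]. Speed limits (degrees/s): [147.25, 147.25, 180, 180, 180, 180].

INTERFACE

Orientations are given as [roll, pitch, yaw] about the fixed x, y, z axes, in that order (R = Rz(yaw) Ry(pitch) Rx(roll)).
In Python, from rig import * gives the robot as it stands.
- The arm moves only by the tool servo_tool, never from a script. Its argument "series" is a list of rows, each a list of 3 entries, a list of its own where there are three numbers: the turn, a rotation vector about the tool's x, y, z normalised to -1 to 1, where 1 is 0.15 rad, then the shift along the tool's x, y, z normalised to -1 to 1, where 1 is 25 mm, then the opening in per cent of the stroke, from 0 (shut) to 100 (fully open). A call has 1 to 10 rows; each row shifts and turns the commanded pose from where the row before left it, along the tool's axes as they then stand; what a row does not reach is not made up. A row lasts 1/8 s, in which the tool goes at most 62.5 mm and 10.7 degrees, less where a joint would pass 70% of its speed; a pose out of reach is approached as far as the arm can. A call with a number of a shift or a turn outside -1 to 1 is refused whole. A call with a gripper value outside its range is refused whole. The fingers move at their own pace and stop on an object; "newtons" is the grip in N (left out, the last holds). Time passes only in rows, so rows that do not move let the fingers close. It gives the time, the measured TCP pose, the force, the opening and the grip force at its end, in the units of the state.
- state(): the state, without advancing time (a new reading comes with each control period).
- read_camera(name): name is "scene" or "top" or "wrist"; returns a dict with "image" (420x560x3 uint8, blue, green, red), "fx", "fy", "cx", "cy" (pixels), "k1" (the pictures are not rectified: a ray, as slopes to the right and down, at radius r is drawn at 1 + k1 r^2 times it, then the intrinsics apply), "rvec" (rotation vector, rad) and "tvec" (3), from world to camera coordinates, as OpenCV has them; the wrist camera has in their place "hand_eye" (4x4, takes a point from camera to tool coordinates, whose origin is the TCP and whose axes are the flange's). Camera axes: x right, y down, z forward; pixel columns grow to the right and rows downward; lengths in m; the calibration is good to about 2 mm. A picture is of the moment at which its call begins: read the wrist's pose just before it. There is no depth.
- job_done(): hands the job in; it is judged then, once.
The state is a dict: "time": time; "joint_positions": joint angles; "qd": joint speeds; "effort": joint torques, N m; "tool_pos": TCP position; "tool_rot": TCP orientation; "contact_force": force on the tool from outside, world axes, zero at the start; "ft_torque": the same for the moment, N m; "finger_gap": finger opening in m; "grasp_force": force on a finger pad.
Only numpy, scipy, OpenCV 4.12 (cv2) and the standard library are available. Lean on these libraries where they do the work, as an engineer would, in place of code of your own. Each camera call takes 0.05 s, during which the arm holds its last target. There are 200 camera calls.

TASK

Lift the lid of the grey case until it leans back on its stop by itself, and leave it open. Then take the longer of the two steel plates out of the rack, turn it onto its broad face on the cardboard sheet and let go, pick it up again and set it down gently (no dropping) flat in the long empty compartment of the case, parallel to the compartment's long sides. Leave the short plate, the can and the carton where they are, and nothing held at the end.

Things in the scene. Friction and masses are not known exactly. Their poses are not given: they have to be found in the camera images.
- case: grey plastic assortment case fixed to the bench, outer 165 (x) x 180 (y) x 45 (z) mm without lid, walls and floor 5 mm. Origin: centre of its underside; z up; -x is its front, where the lid's handle is; the lid is hinged on the +x top edge. Inside, the front half is one long empty compartment; behind it three small ones hold nuts. Dividers 4 mm thick, top 36 mm above the underside.
- compartment (a point): centre of the floor of the long empty compartment (5 mm above the case's underside). The compartment is 86 mm along the case's x and 170 mm along its y; axes as the case. Outer walls rise 40 mm, the divider 31 mm above this point.
- lid (a joint): angle of the lid (rad): 0 closed, grows as the lid opens, 1.9 on the stop (leaning back past upright). Let go below about 1.5 it falls shut. The lid is a 165 x 180 x 10 mm plate, about 0.3 kg.
- lid_hinge (a point): middle of the hinge line, on the lid's underside at the case's +x rim, 45.5 mm above the case's underside; the hinge axis is the case's y. Axes turn with the lid.
- lid_handle (a point): middle of the lid's handle: a round black bar, 11 mm thick and 100 mm long along the case's y, held by a thin post near each end 45 mm clear of the lid's front edge. From the hinge it lies 210 mm along the lid's -x and 5 mm along the lid's z. Axes turn with the lid.
- rack: plain plywood rack fixed to the bench: base 170 (x) x 140 (y) x 10 (z) mm with two slots along x, at y = +40 and -40 mm. Each slot is 10 mm wide between two ribs 6 mm thick whose tops are 20 mm above the underside; its floor is 10 mm above the underside. Origin: centre of the underside. Either plate may stand in either slot.
- long_plate: the longer steel plate, 150 x 8 x 28 mm, four small dark screw holes, about 0.26 kg; starts on its long edge in a rack slot, its top 18 mm above the ribs. Origin: its centre. x along its length, y through its 8 mm thickness (normal to the broad faces), z along its 28 mm width (up at the start).
- short_plate: the shorter steel plate, 90 x 8 x 28 mm, two holes, on edge in the other slot; to be left there. Origin: its centre, axes as the long plate's.
- sheet: cardboard sheet fixed on the bench, 260 (x) x 200 (y) x 4 (z) mm. Origin: centre of its underside.
- can: upright spray can, 54 mm across, 150 mm high, to be left alone. Origin: centre of its underside.
- carton: small carton 90 (x) x 120 (y) x 70 (z) mm, to be left alone. Origin: centre of its underside.
There are look-alikes about, which are no part of the job. Leave any pink, purple or turquoise look-alike of the long_plate alone.

How it is judged:
By the outcome, as a careful person would: the job done as asked, in the order asked, and still so for the second after the job is handed in, with the robot touching nothing.
It also fails if it takes over 72 s, if anything falls off the work surface, if the arm or the gripper's body presses on something with over 40 N, if the wrist force passes 120 N, or if a joint passes its speed limit or range.

## Working session

There is one attempt and no reset: what is moved stays moved. The work goes in short steps, Python scripts to look and compute and a tool call to move; the robot and the scene stay as the last step left them, time stands still between calls to the robot, and variables do not carry over. Pictures are saved under pics/ and viewed, at most 10 in all, crops included, and the job is handed in when it is done.

Besides the shell and the picture viewer there is one more tool, called after "Request:" as name([rows], argument=value, ...), one row to a line, values as JSON. servo_tool: Moves the arm, as the interface text tells. Its arguments: {"type":"object","properties":{"series":{"type":"array","items":{"type":"array"}},"newtons":{"type":"number"}},"required":["series"]}

```bash
mkdir -p pics; ls; python3 - <<'E'
from rig import *
import cv2,numpy as np
for n in ("scene","top"):
    c=read_camera(n); cv2.imwrite(f"pics/{n}0.png",c["image"])
    print(n,{k:(np.round(v,4).tolist() if k!="image" else 0) for k,v in c.items()})
print(state())
E
```

```text
pics
scene {'image': 0, 'fx': 460.858, 'fy': 460.858, 'cx': 278.5911, 'cy': 214.8417, 'k1': -0.1124, 'rvec': [2.1381, 1.2243, -0.4806], 'tvec': [-0.4058, -0.2309, 1.4812]}
top {'image': 0, 'fx': 530.5912, 'fy': 530.5912, 'cx': 287.5515, 'cy': 204.0991, 'k1': 0.0253, 'rvec': [2.1766, -2.1769, 0.0854], 'tvec': [0.1347, 0.5322, 1.5663]}
{'time': 0.1, 'joint_positions': array([-8.26073321e+01,  1.48546266e+01,  8.80056708e+01, -4.70735180e-04,
        7.72358698e+01, -1.16209554e+01]), 'qd': array([-0.04787393, -0.0599848 , -0.20315208, -0.01384156,  0.03961217,
       -0.00804139]), 'effort': array([ 3.22452295e-03, -4.46970963e+01, -2.91249722e+01, -2.65172994e-04,
        6.31853662e-03,  1.90882241e-05]), 'tool_pos': array([ 0.17914525, -0.51961655,  0.30315598]), 'tool_rot': array([-1.79905712e+02, -1.89220235e-02,  1.90137121e+01]), 'contact_force': array([ 0.68838611, -0.20529603,  0.17077427]), 'ft_torque': array([0.0439549 , 0.01487036, 0.07591046]), 'grasp_force': 0.0, 'finger_gap': 0.08548407983413986}
```

View pics/scene0.png

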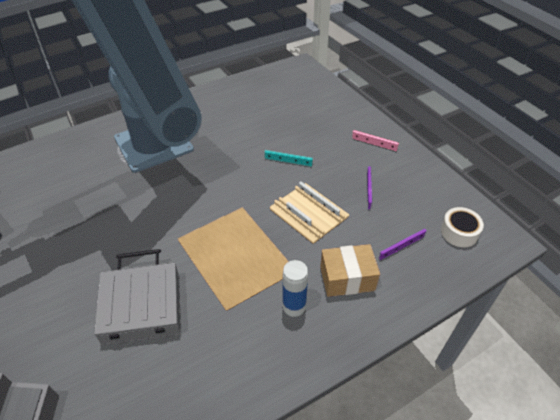

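View pics/top0.png

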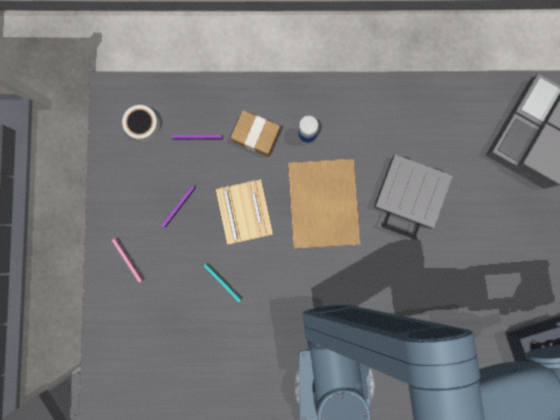

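The scene view shows the case at about (138,298) with its handle at (140,255). The sheet is near (235,255) and the rack near (310,212). The top view shows the case at (414,191), its handle at (402,228), the sheet at (324,203), and the rack at (245,212). The long plate is in the rack's left slot at (230,214).

```bash
cat > h.py <<'E'
from rig import *
import cv2,numpy as np
from scipy.spatial.transform import Rotation as R
def cam(n):
    if n=="wrist":
        s=state(); c=read_camera(n)
        T=np.eye(4);T[:3,:3]=R.from_euler("xyz",s["tool_rot"],degrees=True).as_matrix();T[:3,3]=s["tool_pos"]
        W=T@np.array(c["hand_eye"]); c["Rwc"]=W[:3,:3]; c["o"]=W[:3,3]
    else:
        c=read_camera(n); M=cv2.Rodrigues(np.array(c["rvec"],float))[0]
        c["Rwc"]=M.T; c["o"]=-M.T@np.array(c["tvec"]).ravel()
    c["K"]=np.array([[c["fx"],0,c["cx"]],[0,c["fy"],c["cy"]],[0,0,1]]); return c
def rays(c,px):
    u=cv2.undistortPoints(np.array(px,float).reshape(-1,1,2),c["K"],np.array([c["k1"],0,0,0.]))[:,0]
    return np.c_[u,np.ones(len(u))]@c["Rwc"].T
def onz(c,px,z):
    d=rays(c,px); return c["o"]+d*((z-c["o"][2])/d[:,2])[:,None]
def proj(c,P):
    P=np.atleast_2d(P); r=cv2.Rodrigues(c["Rwc"].T)[0]; t=-c["Rwc"].T@c["o"]
    return cv2.projectPoints(P.astype(float),r,t,c["K"],np.array([c["k1"],0,0,0.]))[0][:,0]
def rect(mask,c,z):
    cs=cv2.findContours(mask,cv2.RETR_EXTERNAL,cv2.CHAIN_APPROX_NONE)[0]; k=max(cs,key=cv2.contourArea)
    P=onz(c,k[:,0,:],z)[:,:2]; (x,y),(w,h),a=cv2.minAreaRect((P*1000).astype(np.float32))
    return np.round([x,y,w,h,a],1), k
def move(goal_pos,goal_rpy,n):  # print total move in current tool frame
    s=state();A=R.from_euler("xyz",s["tool_rot"],degrees=True);B=R.from_euler("xyz",goal_rpy,degrees=True)
    print("shift mm",np.round(A.inv().apply(np.array(goal_pos)-s["tool_pos"])*1000,1),"rotvec rad",np.round((A.inv()*B).as_rotvec(),4))
E
python3 - <<'E'
from h import *
c=cam("top"); im=c["image"]; hsv=cv2.cvtColor(im,cv2.COLOR_BGR2HSV)
cv2.imwrite("pics/top_crop.png",cv2.resize(im[90:260,180:470],None,fx=2.7,fy=2.7,interpolation=cv2.INTER_CUBIC))
def reg(m,x0,x1,y0,y1):
    o=np.zeros_like(m);o[y0:y1,x0:x1]=m[y0:y1,x0:x1];return o
H,S,V=cv2.split(hsv)
sh=((S>90)&(V>70)).astype(np.uint8)*255
print("sheet",rect(reg(sh,284,366,150,255),c,.004)[0])
rk=((S>40)&(V>140)).astype(np.uint8)*255
rk=cv2.morphologyEx(reg(rk,205,280,170,255),cv2.MORPH_CLOSE,np.ones((9,9)))
r,k=rect(rk,c,.012);print("rack",r)
cs=((V>85)&(S<60)).astype(np.uint8)*255
cs=cv2.morphologyEx(reg(cs,365,460,145,235),cv2.MORPH_CLOSE,np.ones((3,3)))
r,k=rect(cs,c,.0555);print("case lid",r)
bx=cv2.boxPoints(((r[0],r[1]),(r[2],r[3]),r[4]));print(bx)
g=reg(((S<45)&(V>90)).astype(np.uint8)*255,212,275,178,245)
for q in cv2.findContours(g,cv2.RETR_EXTERNAL,cv2.CHAIN_APPROX_NONE)[0]:
    if cv2.contourArea(q)>30:
        P=onz(c,q[:,0,:],.038)[:,:2]*1000;print("plate",np.round(cv2.minAreaRect(P.astype(np.float32)),1) if 0 else cv2.minAreaRect(P.astype(np.float32)),q[:,0].min(0),q[:,0].max(0))
hd=reg((V<32).astype(np.uint8)*255,375,430,212,245)
for q in cv2.findContours(hd,cv2.RETR_EXTERNAL,cv2.CHAIN_APPROX_NONE)[0]:
    if cv2.contourArea(q)>15:
        P=onz(c,q[:,0,:],.05)[:,:2]*1000;print("dark",cv2.minAreaRect(P.astype(np.float32)))
E
```

```text
sheet [537.3  25.9 256.9 197.6   3.7]
rack [512.4 266.7 175.6 143.8  12.4]
case lid [ 572.9 -230.9  278.7  262.8   89.9]
[[ 441.25705 -370.02045]
 [ 704.0566  -370.47913]
 [ 704.54297  -91.77954]
 [ 441.74347  -91.32086]]
plate ((520.765380859375, 227.3193817138672), (88.73826599121094, 10.754205703735352), 12.347723960876465) [252 193] [260 222]
plate ((500.4622802734375, 304.48394775390625), (149.85302734375, 11.104290008544922), 12.354024887084961) [224 190] [236 239]
plate ((510.9541015625, 266.9925231933594), (196.39993286132812, 184.5904083251953), 0.12417192757129669) [212 178] [274 244]
```

View pics/top_crop.png

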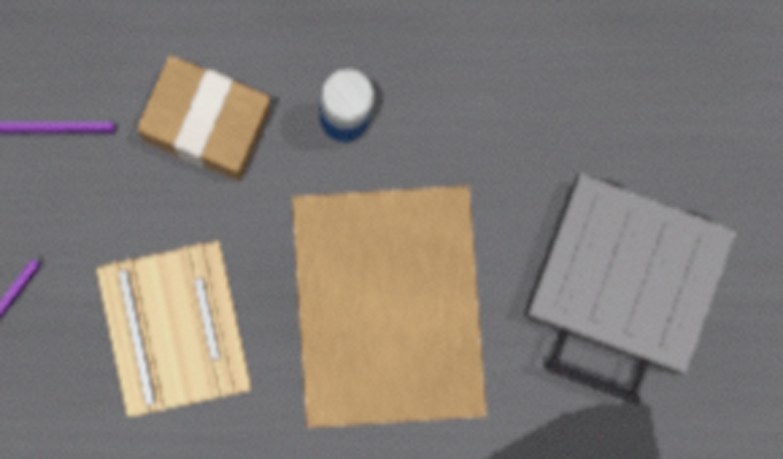

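The crop shows the rack with both plates; the long one is on the left from (122,270) to (151,404). The lid corners are about (580,173), (736,233), (686,372) and (530,316). The handle bar runs from about (549,366) to (637,398).

```bash
python3 - <<'E'
from h import *
c=cam("top"); im=c["image"]
f=lambda p:(np.array(p,float)+.5)/2.7-.5+[180,90]
L=onz(c,f([[580,173],[736,233],[686,372],[530,316]]),.0555)*1000
print(np.round(L,0),np.round(np.linalg.norm(L-np.roll(L,-1,0),axis=1)))
H=onz(c,f([[549,366],[637,398]]),.0505)*1000; print("handle ends",H.round(),np.linalg.norm(H[0]-H[1]))
V=cv2.cvtColor(im,cv2.COLOR_BGR2GRAY); print(V[190,400:410],V[150,420:430])
for t in (115,122,130):
    m=np.zeros_like(V);m[145:235,365:460]=(V[145:235,365:460]>t)*255
    m=cv2.morphologyEx(m,cv2.MORPH_CLOSE,np.ones((5,5)));print(t,rect(m,c,.0555)[0])
ctr=L[:,:2].mean(0); a=(L[0]-L[3]+L[1]-L[2])[:2];a/=np.linalg.norm(a);print("ctr",ctr,"yaw",np.degrees(np.arctan2(a[1],a[0])),"handle pred",ctr-127.5*a,"obs",H.mean(0)[:2])
w=cam("wrist");print("hand_eye",np.round(w.get("hand_eye"),3).tolist())
E
```

```text
[[ 678. -181.   56.]
 [ 612. -349.   56.]
 [ 461. -291.   56.]
 [ 522. -124.   56.]] [180. 162. 178. 167.]
handle ends [[ 468. -145.   50.]
 [ 433. -239.   50.]] 100.45277614562123
[150 151 152 148 141 145 148 152 151 149] [113 113 115 113 110 113 111 114 111 113]
115 [ 572.3 -258.7  219.5  186.8   69.2]
122 [ 569.4 -237.4  180.3  165.3   69.1]
130 [ 569.5 -237.1  179.3  163.4   69.1]
ctr [ 568.24570101 -236.25139703] yaw -20.339206891630738 handle pred [ 448.6951589  -191.93528393] obs [ 450.39659342 -192.03709098]
hand_eye [[0.0, -0.955, -0.297, 0.076], [1.0, 0.0, 0.0, 0.0], [-0.0, -0.297, 0.955, -0.07], [0.0, 0.0, 0.0, 1.0]]
```

Request:
servo_tool([
  [[0,0,-0.97],[0,0,0],47],
  [[0,0,-0.97],[0,0,0],47],
  [[0,0,-0.97],[0,0,0],47],
  [[0,0,-0.97],[0,0,0],47],
  [[0,0,-0.97],[0,0,0],47],
  [[0,0,-0.97],[0,0,0],47],
  [[0,0,0],[0.95,0.32,0],47],
  [[0,0,0],[0.95,0.32,0],47],
  [[0,0,0],[0.95,0.32,0],47],
  [[0,0,0],[0.95,0.32,0],47],
], newtons=30)

```text
time: 1.5
tool_pos: [0.2444, -0.4406, 0.304]
tool_rot: [180.0, -0.0, 69.0]
contact_force: [0.5, 0.2, -0.3]
finger_gap: 0.0405
grasp_force: 0.0
```

Request:
servo_tool([
  [[0,0,0],[0.95,0.32,0],47],
  [[0,0,0],[0.95,0.32,0],47],
  [[0,0,0],[0.95,0.32,0],47],
  [[0,0,0],[0.95,0.32,0],47],
  [[0,0,0],[0.95,0.32,0],47],
  [[0,0,0],[0.95,0.32,0.4],47],
  [[0,0,0],[0.95,0.32,0.6],47],
  [[0,0,0],[0.95,0.32,0.8],47],
  [[0,0,0],[0.95,0.32,0.8],47],
  [[0,0,0],[0.95,0.32,0.8],47],
])

```text
time: 2.75
tool_pos: [0.4033, -0.2472, 0.2186]
tool_rot: [180.0, -0.0, 69.0]
contact_force: [1.2, 0.4, 0.0]
finger_gap: 0.0403
grasp_force: 0.0
```

```bash
python3 - <<'E'
from h import *
move([.4504,-.1917,.1045],[180,0,69.1],1)
print(state()["joint_positions"].round(1),state()["finger_gap"])
c=cam("wrist"); im=c["image"]; cv2.imwrite("pics/w1.png",im)
print(proj(c,[[.4504,-.1917,.0505]]).round())
E
```

```text
shift mm [ 68.7  24.  114.1] rotvec rad [ 0.0005 -0.0001 -0.0017]
[-45.1  11.5 105.2   0.   63.3 -24.1] 0.04028446965870363
[[306. 130.]]
```

View pics/w1.png

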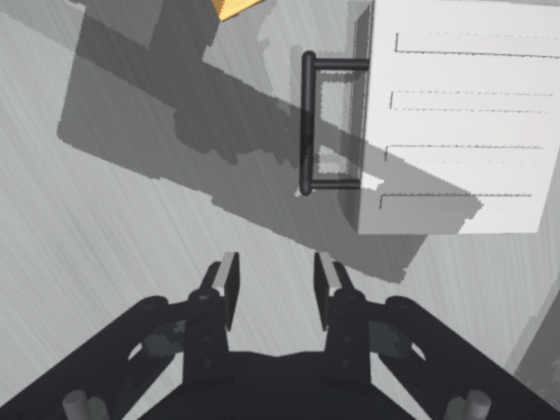

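The wrist view shows the bar at column 307, from row 55 to row 192. My predicted centre of (306,130) lies on it.

Request:
servo_tool([
  [[0,0,0],[0.92,0.32,0],47],
  [[0,0,0],[0.92,0.32,0.4],47],
  [[0,0,0],[0.91,0.32,0.7],47],
  [[0,0,0],[0,0,0.9],47],
  [[0,0,0],[0,0,0.9],47],
  [[0,0,0],[0,0,0.9],47],
  [[0,0,0],[0,0,0.76],47],
  [[0,0,0],[0,0,0],47],
  [[0,0,0],[0,0,0],47],
])

```text
time: 3.92
tool_pos: [0.4501, -0.1937, 0.1058]
tool_rot: [179.9, 0.0, 69.0]
contact_force: [-0.3, 0.2, -0.6]
finger_gap: 0.04
grasp_force: 0.0
```

Request:
servo_tool([
  [[0,0,0],[0,0,0],0],
  [[0,0,0],[0,0,0],0],
  [[0,0,0],[0,0,0],0],
  [[0,0,0],[0,0,0],0],
  [[0,0,0],[0,0,0],0],
  [[0,0,0],[0,0,0],0],
], newtons=30)

```text
time: 4.68
tool_pos: [0.4498, -0.194, 0.1058]
tool_rot: [180.0, 0.0, 69.0]
contact_force: [-2.7, 1.7, 5.7]
finger_gap: 0.0099
grasp_force: 29.2
```

```bash
python3 - <<'E'
import numpy as np
p=np.linspace(0,1.88,21)+np.arctan2(5,210); y=-210.06*np.cos(p); z=-210.06*np.sin(p)
print(np.round(np.c_[np.diff(y),np.diff(z)]/25,2).tolist())
E
```

```text
[[0.06, -0.79], [0.13, -0.78], [0.2, -0.76], [0.27, -0.74], [0.34, -0.71], [0.41, -0.68], [0.47, -0.64], [0.53, -0.59], [0.58, -0.54], [0.63, -0.48], [0.67, -0.42], [0.71, -0.35], [0.74, -0.29], [0.76, -0.22], [0.78, -0.14], [0.79, -0.07], [0.79, 0.0], [0.79, 0.08], [0.78, 0.15], [0.76, 0.22]]
```

Request:
servo_tool([
  [[0,0,0],[0,0.06,-0.79],0],
  [[0,0,0],[0,0.13,-0.78],0],
  [[0,0,0],[0,0.2,-0.76],0],
  [[0,0,0],[0,0.27,-0.74],0],
  [[0,0,0],[0,0.34,-0.71],0],
  [[0,0,0],[0,0.41,-0.68],0],
  [[0,0,0],[0,0.47,-0.64],0],
])

```text
time: 5.55
tool_pos: [0.4912, -0.2098, 0.2326]
tool_rot: [-179.6, -0.0, 69.0]
contact_force: [-8.7, 2.2, 3.7]
finger_gap: 0.0096
grasp_force: 29.4
```

Request:
servo_tool([
  [[0,0,0],[0,0.53,-0.59],0],
  [[0,0,0],[0,0.58,-0.54],0],
  [[0,0,0],[0,0.63,-0.48],0],
  [[0,0,0],[0,0.67,-0.42],0],
  [[0,0,0],[0,0.71,-0.35],0],
  [[0,0,0],[0,0.74,-0.29],0],
])

```text
time: 6.3
tool_pos: [0.5837, -0.245, 0.3014]
tool_rot: [180.0, 0.0, 69.0]
contact_force: [-3.2, 2.6, 5.1]
finger_gap: 0.0095
grasp_force: 31.1
```

Request:
servo_tool([
  [[0,0,0],[0,0.76,-0.22],0],
  [[0,0,0],[0,0.78,-0.14],0],
  [[0,0,0],[0,0.79,-0.07],0],
  [[0,0,0],[0,0.79,0],0],
  [[0,0,0],[0,0.79,0.08],0],
  [[0,0,0],[0,0.78,0.15],0],
  [[0,0,0],[0,0.76,0.22],0],
  [[0,0,0],[0,0,0],0],
])

```text
time: 7.3
tool_pos: [0.7122, -0.2941, 0.2985]
tool_rot: [179.9, -0.0, 69.1]
contact_force: [1.3, 1.6, 1.8]
finger_gap: 0.0094
grasp_force: 31.7
```

Request:
servo_tool([
  [[0,0,0],[0,0,0],20],
  [[0,0,0],[0,0,0],30],
  [[0,0,0],[0,0,0],45],
  [[0,0,0],[0,0,0],60],
  [[0,0,0],[0,0,-0.6],60],
  [[0,0,0],[0,0,-1],60],
  [[0,0,0],[0,0,-1],60],
  [[0,0,0],[0,-1,0],60],
  [[0,0,0],[0,-1,0],60],
])

```text
time: 8.43
tool_pos: [0.664, -0.2762, 0.3652]
tool_rot: [179.9, 0.0, 69.0]
contact_force: [-0.2, -0.1, -0.8]
finger_gap: 0.051
grasp_force: 0.0
```

```bash
python3 - <<'E'
from h import *
print(state()["tool_pos"])
c=cam("scene"); cv2.imwrite("pics/s2.png",c["image"][150:420,40:420])
move([.5005,.3045,.2],[180,0,12.35],1)
E
```

```text
[ 0.66401283 -0.27623132  0.36523463]
shift mm [ 483.5 -357.6  165.7] rotvec rad [-2.000e-04  6.000e-04  9.894e-01]
```

View pics/s2.png

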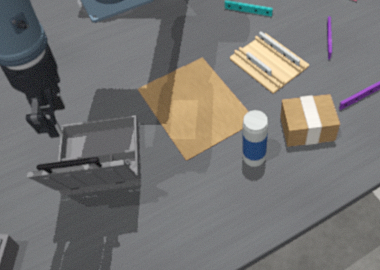

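The case stands open with the lid leaning back; the handle bar is at about (70,163). I'm moving to the rack now.

Request:
servo_tool([
  [[0,0,0.94],[0,0,0],47],
  [[0,0,0.94],[0,0,0],47],
  [[0,0,0.94],[0,0,0],47],
  [[0,0,0.94],[0,0,0],47],
  [[0,0,0.94],[0,0,0],47],
  [[0,0,0.94],[0,0,0],47],
  [[0,0,0.95],[0,0,0],47],
  [[0,0,0],[0,-1,0],47],
  [[0,0,0],[0,-1,0],47],
  [[0,0,0],[0,-1,0],47],
])

```text
time: 9.72
tool_pos: [0.6483, -0.2025, 0.365]
tool_rot: [179.9, -0.1, 12.4]
contact_force: [-0.0, 0.0, 0.4]
finger_gap: 0.0406
grasp_force: 0.0
```

Request:
servo_tool([
  [[0,0,0],[0,-1,0],47],
  [[0,0,0],[0,-1,0],47],
  [[0,0,0],[0,-1,0],47],
  [[0,0,0],[0,-1,0],47],
  [[0,0,0],[0,-1,0],47],
  [[0,0,0],[0,-1,0],47],
  [[0,0,0],[-0.3,-1,0],47],
  [[0,0,0],[-0.3,-1,0],47],
  [[0,0,0],[-0.3,-1,0],47],
  [[0,0,0],[-0.3,-1,0],47],
])

```text
time: 10.98
tool_pos: [0.5644, 0.0363, 0.3637]
tool_rot: [-180.0, -0.0, 12.4]
contact_force: [-0.3, 0.4, -0.1]
finger_gap: 0.0401
grasp_force: 0.0
```

Request:
servo_tool([
  [[0,0,0],[0,-1,0.5],47],
  [[0,0,0],[0,-1,0.8],47],
  [[0,0,0],[0,-1,0.8],47],
  [[0,0,0],[0,-1,0.8],47],
  [[0,0,0],[0,-1,0.8],47],
  [[0,0,0],[0,-1,0.8],47],
  [[0,0,0],[0,-1,0.8],47],
  [[0,0,0],[0,-1,0.8],47],
])

```text
time: 11.98
tool_pos: [0.5215, 0.2315, 0.2107]
tool_rot: [-180.0, -0.0, 12.4]
contact_force: [1.0, -1.2, 0.2]
finger_gap: 0.0401
grasp_force: 0.0
```

```bash
python3 - <<'E'
from h import *
move([.5005,.3045,.095],[180,0,12.35],1)
print(state()["tool_pos"],state()["tool_rot"],state()["joint_positions"].round(1))
c=cam("wrist"); im=c["image"]; cv2.imwrite("pics/w2.png",im)
r=np.radians(12.35);u=np.array([np.cos(r),np.sin(r),0])*.075
p=np.array([.5005,.3045,.038]);print(proj(c,[p-u,p,p+u]).round())
E
```

```text
shift mm [ -4.9 -75.8 115.7] rotvec rad [-0.0001 -0.0004  0.0007]
[0.52152899 0.23148283 0.21072651] [-1.79997116e+02 -2.31307112e-02  1.23894402e+01] [12.7 21.3 92.5  0.  66.1 90.3]
[[197. 290.]
 [190. 216.]
 [182. 129.]]
```

View pics/w2.png

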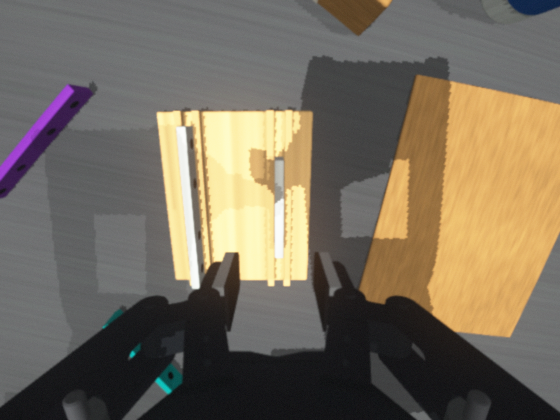

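The long plate's top edge runs from (183,127) to (195,288), within 2 px of the prediction.

Request:
servo_tool([
  [[0,0,0],[-0.05,-1,0],47],
  [[0,0,0],[-0.05,-1,0],47],
  [[0,0,0],[-0.05,-1,0.6],47],
  [[0,0,0],[-0.05,-0.03,0.9],47],
  [[0,0,0],[0,0,0.9],47],
  [[0,0,0],[0,0,0.9],47],
  [[0,0,0],[0,0,0.7],47],
  [[0,0,0],[0,0,0.6],47],
  [[0,0,0],[0,0,0],47],
])

```text
time: 13.15
tool_pos: [0.5005, 0.3028, 0.0951]
tool_rot: [180.0, 0.1, 12.4]
contact_force: [-0.2, -1.5, -0.3]
finger_gap: 0.0401
grasp_force: 0.0
```

Request:
servo_tool([
  [[0,0,0],[0,0,0],0],
  [[0,0,0],[0,0,0],0],
  [[0,0,0],[0,0,0],0],
  [[0,0,0],[0,0,0],0],
  [[0,0,0],[0,0,0],0],
  [[0,0,0],[0,0,0],0],
], newtons=60)

```text
time: 13.9
tool_pos: [0.5015, 0.3047, 0.0973]
tool_rot: [-179.8, -0.1, 12.4]
contact_force: [-2.0, 6.3, 0.8]
finger_gap: 0.0064
grasp_force: 58.4
```

Request:
servo_tool([
  [[0,0,0],[0,0,-0.4],0],
  [[0,0,0],[0,0,-0.8],0],
  [[0,0,0],[0,0,-1],0],
  [[0,0,0],[0,0.5,-0.4],0],
  [[0,0,0],[-0.15,0.95,0],0],
  [[0,0,0],[-0.15,0.95,0],0],
  [[0,0,0],[-0.15,0.95,0],0],
  [[0,0,0],[-0.15,0.95,0],0],
  [[0,0,0],[-0.15,0.95,0],0],
  [[0,0,0],[-0.15,0.95,0],0],
])

```text
time: 15.15
tool_pos: [0.5121, 0.1451, 0.1608]
tool_rot: [180.0, 0.0, 12.4]
contact_force: [-0.2, 0.4, -3.5]
finger_gap: 0.0065
grasp_force: 58.3
```

Request:
servo_tool([
  [[0,0,0],[-0.15,0.95,0],0],
  [[0,0,0],[-0.15,0.95,0],0],
  [[0,0,0],[-0.15,0.95,0],0],
  [[0,0,0],[-0.15,0.95,0.4],0],
  [[0,0,0],[0,0.4,0.8],0],
  [[0,0,0],[0,0,0.6],0],
  [[0,0,0],[0,0,0.4],0],
  [[0,0,0],[0,0,0],0],
])

```text
time: 16.15
tool_pos: [0.5197, 0.0415, 0.1053]
tool_rot: [-180.0, 0.1, 12.4]
contact_force: [-0.0, 0.1, -2.0]
finger_gap: 0.0065
grasp_force: 58.3
```

Wrist force in z shows about 2.5 N of plate weight, so the plate is held. I'm lowering about 13 mm in small steps.

Request:
servo_tool([
  [[0,0,0],[0,0,0.2],0],
  [[0,0,0],[0,0,0.2],0],
  [[0,0,0],[0,0,0.08],0],
  [[0,0,0],[0,0,0.05],0],
  [[0,0,0],[0,0,0],0],
])

```text
time: 16.77
tool_pos: [0.5204, 0.041, 0.0929]
tool_rot: [180.0, -0.0, 12.4]
contact_force: [0.2, -0.5, -2.4]
finger_gap: 0.0065
grasp_force: 58.3
```

Request:
servo_tool([
  [[0,0,0],[0,0,0.04],0],
  [[0,0,0],[0,0,0.04],0],
  [[0,0,0],[0,0,0],0],
])

```text
time: 17.15
tool_pos: [0.5205, 0.041, 0.0913]
tool_rot: [180.0, -0.0, 12.4]
contact_force: [-1.5, -0.0, 1.6]
finger_gap: 0.0063
grasp_force: 58.9
```

Request:
servo_tool([
  [[0,0,0],[0,0,0],20],
  [[0,0,0],[0,0,0],40],
  [[0,0,0],[0,0,0],70],
  [[0,0,0],[0,0,0],100],
  [[0,0,0],[0,0,0],100],
  [[0,0,0],[0,0,0],100],
  [[0,0,0],[0,0,0.3],100],
])

```text
time: 18.02
tool_pos: [0.5208, 0.041, 0.0836]
tool_rot: [180.0, -0.1, 12.4]
contact_force: [0.3, -0.1, -0.0]
finger_gap: 0.0855
grasp_force: 0.0
```

Request:
servo_tool([
  [[0,0,0],[0,0.6,0],100],
  [[0,0,0],[0,0.6,0],100],
  [[0,0,0],[0,0.4,0],100],
  [[0,0,0],[0,0.4,0],100],
  [[0,0,0],[0,0.3,0],100],
  [[0,0,0],[0,0,0],100],
])

```text
time: 18.77
tool_pos: [0.5329, -0.0157, 0.0835]
tool_rot: [180.0, -0.0, 12.3]
contact_force: [0.6, -0.3, -0.7]
finger_gap: 0.0853
grasp_force: 0.0
```

```bash
python3 - <<'E'
from h import *
s=state();print(s["tool_pos"],s["finger_gap"],s["contact_force"])
c=cam("wrist"); im=c["image"]; cv2.imwrite("pics/w3.png",im)
E
```

```text
[ 0.53290329 -0.01573378  0.08346184] 0.08530077538632304 [ 0.6404743  -0.26231301 -0.73980779]
```

View pics/w3.png

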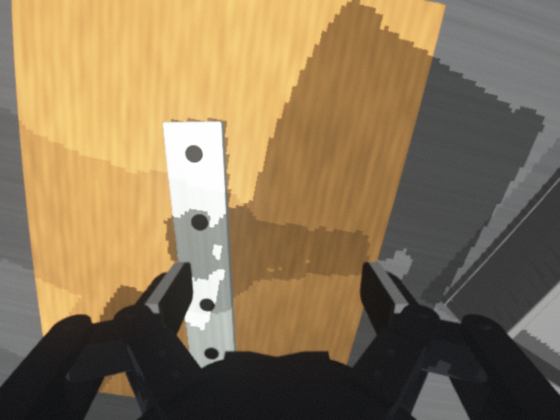

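The plate lies flat on the sheet, with four holes visible from (194,153) to (211,353). I'm rising to measure its pose.

Request:
servo_tool([
  [[0,0,0],[0,0,-0.8],70],
  [[0,0,0],[-1,0,-1],65],
  [[0,0,0],[-1,-0.6,-1],65],
  [[0,0,0],[0,-0.6,-1],65],
  [[0,0,0],[0,0,-1],65],
  [[0,0,0],[0,0,0],65],
])

```text
time: 19.58
tool_pos: [0.4784, 0.0038, 0.2053]
tool_rot: [179.9, -0.2, 12.5]
contact_force: [-0.0, -0.2, 0.4]
finger_gap: 0.0556
grasp_force: 0.0
```

```bash
python3 - <<'E'
from h import *
s=state();print(s["tool_pos"],s["finger_gap"])
c=cam("wrist"); im=c["image"]; cv2.imwrite("pics/w4.png",im)
h,S,V=cv2.split(cv2.cvtColor(im,cv2.COLOR_BGR2HSV))
m=((S<60)&(V>60)).astype(np.uint8)*255; m=cv2.morphologyEx(m,cv2.MORPH_CLOSE,np.ones((7,7)))
for q in cv2.findContours(m,cv2.RETR_EXTERNAL,cv2.CHAIN_APPROX_NONE)[0]:
    if cv2.contourArea(q)>800:
        P=onz(c,q[:,0,:],.012)[:,:2]*1000; r=cv2.minAreaRect(P.astype(np.float32)); print(np.round(r[0],1),np.round(r[1],1),round(r[2],2),q[:,0].min(0),q[:,0].max(0))
E
```

```text
[0.47835058 0.00379917 0.20526435] 0.05564504687197746
[211.8 103.4] [ 38.8 136.7] 67.55 [112 355] [172 419]
[ 278.5 -200.9] [140.4  41.3] 47.58 [379 354] [442 419]
[354.  -28.2] [124.5 140.2] 3.75 [213 260] [341 359]
[526.2  23.1] [149.2  28.8] 12.5 [249  60] [282 229]
[515.  245.4] [130.8  29.8] 12.22 [ 0 31] [ 44 183]
[ 449.3 -195.1] [512.2 236. ] 29.46 [334   0] [559 410]
[377.9 163. ] [223.1 498.3] 84.99 [0 0] [218 404]
```

View pics/w4.png

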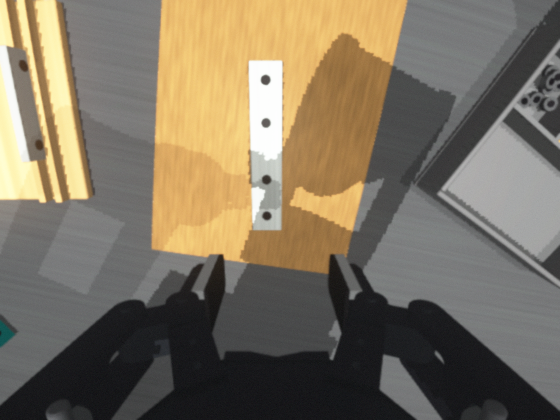

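The plate is at (526.2, 23.1) mm with yaw 12.5°, measuring 149 x 29 mm, which matches. I'm going down to regrasp it.

Request:
servo_tool([
  [[0,0,0],[0.7,-0.18,0],45],
  [[0,0,0],[0.7,-0.17,0.6],45],
  [[0,0,0],[0.64,0,0.8],45],
  [[0,0,0],[0,0,0.9],45],
  [[0,0,0],[0,0,0.9],45],
  [[0,0,0],[0,0,0.9],45],
  [[0,0,0],[0,0,0.6],45],
  [[0,0,0],[0,0,0.3],45],
  [[0,0,0],[0,0,0],45],
])

```text
time: 20.75
tool_pos: [0.5254, 0.023, 0.0779]
tool_rot: [-180.0, 0.1, 12.4]
contact_force: [-0.3, 0.8, 1.0]
finger_gap: 0.0385
grasp_force: 0.0
```

Request:
servo_tool([
  [[0,0,0],[0,0,0.06],45],
  [[0,0,0],[0,0,0.06],45],
  [[0,0,0],[0,0,0.04],45],
  [[0,0,0],[0,0,0],45],
])

```text
time: 21.25
tool_pos: [0.5257, 0.0229, 0.0753]
tool_rot: [180.0, -0.1, 12.4]
contact_force: [-1.6, -0.7, 6.3]
finger_gap: 0.0383
grasp_force: 2.7
```

Request:
servo_tool([
  [[0,0,0],[0,0,-0.12],45],
  [[0,0,0],[0,0,-0.02],36],
  [[0,0,0],[0,0,0],0],
  [[0,0,0],[0,0,0],0],
  [[0,0,0],[0,0,0],0],
  [[0,0,0],[0,0,0],0],
], newtons=60)

```text
time: 22.0
tool_pos: [0.5256, 0.0229, 0.0786]
tool_rot: [180.0, -0.0, 12.4]
contact_force: [-0.7, 0.2, 7.0]
finger_gap: 0.0258
grasp_force: 58.9
```

Request:
servo_tool([
  [[0,0,0],[0,0,-0.2],0],
  [[0,0,0],[0,0,-0.6],0],
  [[0,0,0],[0,0,-1],0],
  [[0,0,0],[0,0,-1],0],
  [[0,0,0],[0,0,-1],0],
  [[0,0,0],[0,0,-0.6],0],
  [[0,0,0],[0,0,0],0],
])

```text
time: 22.88
tool_pos: [0.5259, 0.0228, 0.1892]
tool_rot: [179.9, -0.1, 12.4]
contact_force: [-0.6, -0.6, -2.7]
finger_gap: 0.026
grasp_force: 59.5
```

```bash
python3 - <<'E'
from h import *
s=state();print(s["tool_pos"],s["finger_gap"],s["contact_force"],s["ft_torque"])
a=np.radians(-20.9);cp=np.array([569.5,-237.2])-34.5*np.array([np.cos(a),np.sin(a)]);print("comp",cp)
c=cam("top");cv2.imwrite("pics/t5.png",cv2.resize(c["image"][140:260,350:470],None,fx=5,fy=5,interpolation=cv2.INTER_CUBIC))
def P(x,y,z): return [.5695+x*np.cos(a)-y*np.sin(a),-.2372+x*np.sin(a)+y*np.cos(a),z]
q=proj(c,[P(-.0825,-.09,.045),P(-.0825,.09,.045),P(.0085,.085,.036),P(.0085,-.085,.036)])
print(((q-[350,140]+.5)*5-.5).round())
move([cp[0]/1000,cp[1]/1000,.2],[180,0,69.1],1)
E
```

```text
[0.52593276 0.02284999 0.18917501] 0.026017690042800117 [-0.61117409 -0.61071375 -2.65798672] [-0.01746926 -0.04354994 -0.00954591]
comp [ 537.26994564 -224.89253902]
[[417. 441.]
 [128. 332.]
 [186. 194.]
 [457. 295.]]
shift mm [-41.5 244.6 -11.9] rotvec rad [ 4.000e-04 -3.000e-04 -9.897e-01]
```

View pics/t5.png

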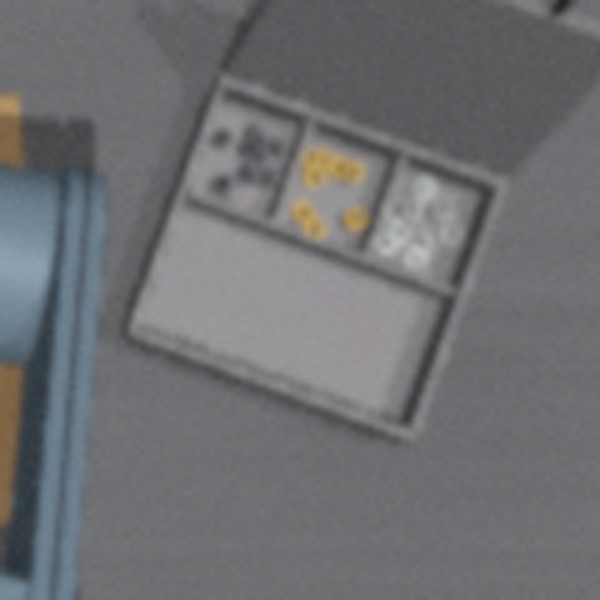

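The case is open, with its compartment edges within about 2 mm of the prediction: front corners near (128,340) and (412,437), divider ends near (186,203) and (452,293). I'm carrying the plate over and will refine there.

Request:
servo_tool([
  [[0,0,-0.94],[0,0,0],0],
  [[0,0,-0.94],[0,0,0],0],
  [[0,0,-0.94],[0,0,0],0],
  [[0,0,-0.94],[0,0,0],0],
  [[0,0,-0.94],[0,0,0],0],
  [[0,0,-0.94],[0,0,0],0],
  [[0,0,-0.95],[0,0,0],0],
  [[0,0,0],[-0.5,0.3,0],0],
  [[0,0,0],[-0.9,0.4,0],0],
  [[0,0,0],[-0.9,0.4,0],0],
])

```text
time: 24.18
tool_pos: [0.5303, -0.042, 0.1871]
tool_rot: [-179.9, 0.0, 68.8]
contact_force: [-0.0, -0.6, -1.3]
finger_gap: 0.0258
grasp_force: 59.5
```

Request:
servo_tool([
  [[0,0,0],[-0.9,0.4,0],0],
  [[0,0,0],[-0.9,0.4,0],0],
  [[0,0,0],[-0.9,0.4,0],0],
  [[0,0,0],[-0.9,0.4,0],0],
  [[0,0,0],[-0.9,0.4,0],0],
  [[0,0,0],[-0.9,0.4,0],0],
  [[0,0,0],[-0.9,0.4,0],0],
  [[0,0,0],[-0.5,0.06,0],0],
  [[0,0,0],[0,0,0],0],
])

```text
time: 25.3
tool_pos: [0.536, -0.2257, 0.1877]
tool_rot: [-180.0, -0.0, 68.9]
contact_force: [-0.2, 0.6, -2.8]
finger_gap: 0.0256
grasp_force: 59.5
```

```bash
python3 - <<'E'
from h import *
s=state();print(s["tool_pos"],s["tool_rot"],s["finger_gap"],s["contact_force"])
a=np.radians(-20.9)
def P(x,y,z): return [.5695+x*np.cos(a)-y*np.sin(a),-.2372+x*np.sin(a)+y*np.cos(a),z]
c=cam("wrist"); im=c["image"].copy()
q=proj(c,[P(-.0825,-.09,.045),P(-.0825,.09,.045),P(.0825,.09,.045),P(.0085,.085,.036),P(.0085,-.085,.036),P(-.0775,.085,.005),P(.0085,.085,.005)]).round().astype(int);print(q.tolist())
for p in q: cv2.drawMarker(im,tuple(int(v) for v in p),(0,0,255),cv2.MARKER_CROSS,9,1)
cv2.imwrite("pics/w6.png",im)
move([.53727,-.22489,.2],[180,0,69.1],1)
E
```

```text
[ 0.53596896 -0.2257467   0.1876726 ] [-1.79964966e+02 -1.43826244e-02  6.89238880e+01] 0.025604240381002508 [-0.1732071   0.6083876  -2.78468824]
[[222, 318], [207, 98], [444, 98], [336, 105], [325, 307], [225, 108], [329, 107]]
shift mm [  0.5   1.1 -12.3] rotvec rad [-0.0007 -0.0006 -0.0023]
```

View pics/w6.png

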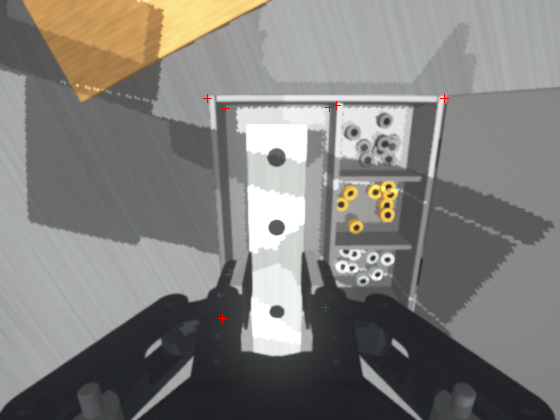

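The plate hangs centred and parallel over the compartment. The rim corners at (213,97) and (441,97) match the prediction to about 1–3 mm. I'm descending.

Request:
servo_tool([
  [[0,0,0],[0,0.05,0.4],0],
  [[0,0,0],[0,0,0.7],0],
  [[0,0,0],[0,0,0.7],0],
  [[0,0,0],[0,0,0.7],0],
  [[0,0,0],[0,0,0.6],0],
  [[0,0,0],[0,0,0.5],0],
  [[0,0,0],[0,0,0.3],0],
  [[0,0,0],[0,0,0.2],0],
  [[0,0,0],[0,0,0],0],
])

```text
time: 26.48
tool_pos: [0.5375, -0.2254, 0.0853]
tool_rot: [-180.0, -0.0, 69.0]
contact_force: [0.3, -0.0, -2.2]
finger_gap: 0.0255
grasp_force: 59.5
```

Request:
servo_tool([
  [[0,0,0],[0,0,0.05],0],
  [[0,0,0],[0,0,0.04],0],
  [[0,0,0],[0,0,0],0],
])

```text
time: 26.85
tool_pos: [0.5376, -0.2254, 0.0833]
tool_rot: [180.0, 0.0, 69.0]
contact_force: [-0.0, 1.0, -2.6]
finger_gap: 0.0257
grasp_force: 59.5
```

Request:
servo_tool([
  [[0,0,0],[0,0,0.05],0],
  [[0,0,0],[0,0,0.04],0],
  [[0,0,0],[0,0,0.03],0],
  [[0,0,0],[0,0,0],0],
])

```text
time: 27.35
tool_pos: [0.5375, -0.2253, 0.08]
tool_rot: [-180.0, -0.0, 69.0]
contact_force: [-0.5, 0.1, -2.5]
finger_gap: 0.0256
grasp_force: 59.5
```

Request:
servo_tool([
  [[0,0,0],[0,0,0.03],0],
  [[0,0,0],[0,0,0.02],0],
  [[0,0,0],[0,0,0],0],
])

```text
time: 27.72
tool_pos: [0.5376, -0.2254, 0.0796]
tool_rot: [180.0, 0.0, 69.0]
contact_force: [-2.6, 1.7, 5.3]
finger_gap: 0.0257
grasp_force: 60.4
```

Contact is confirmed at TCP 0.0796, exactly where I expected the floor. I'm releasing gently and rising.

Request:
servo_tool([
  [[0,0,0],[0,0,0],34],
  [[0,0,0],[0,0,0],38],
  [[0,0,0],[0,0,0],42],
  [[0,0,0],[0,0,0],46],
  [[0,0,0],[0,0,0],46],
])

```text
time: 28.35
tool_pos: [0.5376, -0.2254, 0.0788]
tool_rot: [-180.0, -0.0, 69.0]
contact_force: [-0.0, 0.1, 0.4]
finger_gap: 0.0389
grasp_force: 0.0
```

Request:
servo_tool([
  [[0,0,0],[0,0,-0.3],46],
  [[0,0,0],[0,0,-0.7],46],
  [[0,0,0],[0,0,-1],46],
  [[0,0,0],[0,0,-1],46],
  [[0,0,0],[0,0,-1],46],
  [[0,0,0],[0,0,-1],46],
  [[0,0,0],[-0.5,-0.8,0],46],
  [[0,0,0],[-0.5,-0.8,0],46],
  [[0,0,0],[0,0,0],46],
])

```text
time: 29.48
tool_pos: [0.4904, -0.2346, 0.2054]
tool_rot: [179.9, 0.0, 69.0]
contact_force: [0.9, 0.1, 0.1]
finger_gap: 0.0392
grasp_force: 0.0
```

```bash
python3 - <<'E'
from h import *
s=state();print(s["tool_pos"],s["finger_gap"],s["contact_force"])
c=cam("wrist"); im=c["image"]
h,S,V=cv2.split(cv2.cvtColor(im,cv2.COLOR_BGR2HSV))
for t in (200,225,240):
  m=(V>t).astype(np.uint8)*255; m=cv2.morphologyEx(m,cv2.MORPH_CLOSE,np.ones((5,5)))
  for q in cv2.findContours(m,cv2.RETR_EXTERNAL,cv2.CHAIN_APPROX_NONE)[0]:
    if cv2.contourArea(q)>1000:
        P=onz(c,q[:,0,:],.013)[:,:2]*1000; r=cv2.minAreaRect(P.astype(np.float32)); print(t,np.round(r[0],1),np.round(r[1],1),round(r[2],2))
print("expect centre 537.3 -224.9, yaw 69.1")
E
```

```text
[ 0.49040713 -0.23458652  0.2053933 ] 0.03917690651286777 [0.94066231 0.07610992 0.08745124]
200 [ 542.4 -221.6] [160.2  74. ] 69.31
200 [ 595.  -200.8] [108.5 186.2] 69.13
200 [503.3 -64.8] [77.9 26.8] 3.36
200 [431.1 -51.8] [40.6 46.6] 67.11
225 [ 541.3 -221. ] [158.4  71.5] 69.33
225 [ 625.8 -216.8] [100.4  53.9] 68.99
225 [503.6 -64.9] [77.6 26.1] 3.24
240 [ 531.3 -219.3] [154.6  47.9] 69.44
240 [503.3 -64.8] [75.4 25.7] 2.88
expect centre 537.3 -224.9, yaw 69.1
```

```bash
python3 - <<'E'
from h import *
c0=None
c=cam("wrist"); g=cv2.cvtColor(c["image"],cv2.COLOR_BGR2GRAY)
a=np.radians(69.1);u=np.array([np.cos(a),np.sin(a),0]);v=np.array([-np.sin(a),np.cos(a),0]);p=np.array([.5373,-.2249,.013])
poly=proj(c,[p+u*.075*i+v*.016*j for i,j in((1,1),(1,-1),(-1,-1),(-1,1))]); print(poly.round().tolist())
m=np.zeros_like(g);cv2.fillPoly(m,[poly.round().astype(int)],255)
d=((g<110)&(m>0)).astype(np.uint8)*255
for q in cv2.findContours(d,cv2.RETR_EXTERNAL,cv2.CHAIN_APPROX_NONE)[0]:
    A=cv2.contourArea(q)
    if A>15:
        mm=q[:,0].mean(0); w=onz(c,[mm],.013)[0]-p; print("dark",A,mm.round(),"along",round(w@u*1000,1),"across",round(w@v*1000,1))
# brightness profile across the plate at 3 stations
for s in (-.02,.0,.045):
    L=np.arange(-40,41,4); pr=proj(c,[p+u*s+v*k/1000 for k in L]).round().astype(int)
    print(s,[int(g[y,x]) for x,y in pr])
# lid: dark handle expected when open
t=cam("top");H=np.array([.5695,-.2372,0])+np.array([np.cos(a-np.pi/2),np.sin(a-np.pi/2),0])*(.0825+.210*np.sin(1.9-np.pi/2)+.002)+[0,0,.0455+.2]
q=proj(t,[H+u*k for k in(-.03,0,.03)]).round().astype(int);tg=cv2.cvtColor(t["image"],cv2.COLOR_BGR2GRAY);print(q.tolist(),[tg[max(y-6,0):y+7,x].tolist() for x,y in q])
E
```

```text
[[303.0, 90.0], [340.0, 90.0], [331.0, 252.0], [299.0, 252.0]]
dark 25.0 [317. 239.] along -61.0 across -1.2
dark 26.5 [318. 205.] along -26.1 across -1.2
dark 34.0 [320. 151.] along 24.3 across -1.1
dark 22.0 [322. 109.] along 59.3 across -1.4
-0.02 [117, 158, 167, 165, 168, 169, 183, 248, 247, 247, 245, 246, 248, 251, 169, 169, 198, 176, 165, 164, 161]
0.0 [198, 232, 235, 235, 236, 236, 236, 255, 255, 255, 255, 255, 255, 255, 238, 238, 173, 169, 166, 166, 164]
0.045 [202, 233, 235, 236, 236, 237, 243, 255, 255, 255, 255, 255, 255, 255, 221, 222, 222, 224, 223, 128, 126]
[[463, 132], [452, 128], [441, 124]] [[114, 112, 109, 90, 62, 52, 49, 59, 86, 101, 95, 78, 53], [109, 110, 106, 83, 56, 55, 48, 59, 90, 107, 97, 84, 73], [111, 109, 104, 87, 59, 55, 49, 59, 88, 104, 97, 83, 76]]
```

```bash
python3 -c "
from rig import *
print(job_done())"
```

```text
the job is handed in; nothing more can be done
None
```

The job is handed in at about 30 s on the robot's clock: the lid leans back on its stop, and the long plate was toppled flat on the sheet, picked up again and set down flat in the long compartment, about 1 mm off centre and parallel; nothing is held and I did not disturb the short plate, can or carton.

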